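# Wake a flat battery pack in the charger

### The job

Slide the orange battery pack all the way down into the slot of the grey charger on the bench and let go of it. Then take the blue-handled stylus from its stand, reach its steel shank down through the orange-ringed hole in the charger's top, and press the recessed yellow reset button well down; finish while still holding the button down with the stylus in the gripper, and leave the jar, the tape roll and the screwdriver alone.

Things in the scene. Friction and masses are not known exactly. Their poses are not given: they have to be found in the camera images.
- charger: Grey box-shaped battery charger fixed to the bench, 130 (x) x 180 (y) x 85 (z) mm, orange stripe on the -x side. Origin: centre of its underside, z up; it may be turned about z. Its top (85 mm up) has the pack slot and the reset hole, both going straight down.
- slot_mouth (a point): Centre of the slot's mouth in the charger's flat top, at (15, 35, 85) mm in the charger's frame. The slot is 27 mm along the charger's x by 73 mm along its y, with a small chamfer at the mouth and a thin white outline, and 55 mm deep (the pack has about 1.5 mm of play on each side). Axes as the charger.
- reset_hole (a point): Centre of the reset hole's mouth, at (-15, -60, 85) mm in the charger's frame, ringed in orange: a round hole 15 mm across, going straight down, with the button inside. Axes as the charger.
- reset_top (a point): Centre of the top face of the yellow reset button (12 mm across) inside the reset hole, 28 mm below the charger's top when not pressed; it moves with the button.
- reset (a joint): How far the reset button is pressed down: 0 (up) to 0.008 m (bottom stop). Spring-loaded: it starts to move at about 2 N and takes about 6 N to reach the bottom; it counts as well down beyond 0.005 m. It springs back when let go.
- pack_center (a point): Centre of the loose battery pack, an orange slab with black lower faces, 24 (its x) x 70 (its y) x 110 (its z) mm, about 0.25 to 0.45 kg, standing on end on the bench (centre 55 mm up). Fits the slot either way round about z. Fully home in the slot, its centre is directly above slot_mouth, 85 mm above the bench, and 55 mm of it stand out of the charger.
- stand: Aluminium block 60 x 60 x 70 mm, fixed to the bench, with an upright round hole 9 mm across through its centre that holds the stylus. Origin: centre of its underside, z up.
- stylus_handle (a point): Centre of the blue square handle of the loose stylus; the handle is 18 x 18 mm (sides along this point's x and y) and 75 mm long along z. The stylus (60 g) stands upright in the stand, the handle's lower end resting on the block's top, so this point starts 107.5 mm above the bench. Straight below the handle comes a steel shank, 6 mm thick and 60 mm long; lift it 65 mm or more to clear the stand.
- stylus_tip (a point): Lower end of the stylus's steel shank, on the handle's axis, 97.5 mm below stylus_handle.
- jar: Bystander: closed jar with a yellow lid, 66 mm across, 75 mm tall, upright on the bench. Origin: centre of its underside.
- tape: Bystander: grey roll of tape lying flat, 90 mm across, 30 mm high. Origin: centre of its underside.
- driver_grip (a point): Bystander: the handle of a red screwdriver lying on the bench behind the charger, roughly along y. This point is on its handle.

How it is judged (in metres and radians):
On the way, in this order (a step that is already met when the one before it is completed fails the run):
1. the pack is fully home in the charger's slot and let go (horizontal distance between pack_center and slot_mouth below 0.004 m and z of pack_center in the frame of charger below 0.088 m and angle between pack_center's own z axis and vertical below 0.08 rad and contact force between the fingers and pack below 0.1 N), for 0.2 s.
2. the reset button is held down with the stylus, gripped by the robot (value of joint reset above 0.005 m and contact force between stylus and reset above 1.5 N and contact force between the fingers and stylus above 2 N), for 0.3 s.
At the end, for the whole second after the job is handed in: Pack in the slot (centre within 4 mm sideways, at most 3 mm above fully home, upright within 0.08 rad), not touched by the fingers; reset button pressed more than 5 mm by the stylus (over 1.5 N), the stylus gripped by the fingers, all through the last second (all of step 1 and all of step 2); the arm keeps its last pose, push and grip.
It fails at once if the jar is pushed more than 20 mm (distance of jar from where it was at the start of the episode above 0.02 m).
It fails at once if the tape roll is pushed more than 20 mm (distance of tape from where it was at the start of the episode above 0.02 m).
It fails at once if the screwdriver is pushed more than 20 mm (distance of driver_grip from where it was at the start of the episode above 0.02 m).
It also fails if it takes over 70 s, if anything falls off the work surface, if the arm or the gripper's body presses on something with over 40 N, if the wrist force passes 120 N, or if a joint passes its speed limit or range.

### The arm

A 6-joint arm with a two-finger parallel gripper is mounted at the origin on the work surface. World frame = base frame: x ahead of the robot, y to its left, z up, the work surface at z = 0. Lengths are in mm, angles in rad, forces in N, time in s.
With the tool pointing down it reaches from about 325 to 900 mm from the base axis. Payload 3.5 kg.
Tool frame: the origin (TCP) lies midway between the tips of the shut fingers; the grasp point (between the pads) lies 19 mm behind it (env.hold_point_z is the distance from the TCP to the grasp point, in mm); z points along the fingers, y is the line along which they close (so a half turn about z gives the same grasp; the last joint's range is limited). The gripper opens to 85 mm and grips with 20 to 120 N. Pads are 22 mm wide; open, the fingers measure 114 mm over their backs; the gripper's body (76 mm by 85 mm) begins 54 mm behind the grasp point. The pads swing forward as they close: fully open they stand 13 mm farther back than shut.
Start: joints at [-0.103, 0.276, -0.026, 1.268, 0, 1.467], TCP at [624.997, -0.01, 231.313] pointing down, gripper open.
Joint ranges: [-3.12, 3.12], [-0.85, 1.88], [-1.08, 1.24], [-1.95, 2.15], [-1.57, 1.53], [-3.14, 3.14]. Speed limits (rad/s): [2.57, 2.57, 3.14, 3.14, 3.14, 3.14].

### API

Orientations are given as a unit quaternion [x, y, z, w].
In Python, from bench import monitor, eyes, job, env gives the robot as it stands.
- The arm moves only by the tool play_rows, never from a script. Its argument "series" is a list of rows, each a list of 3 entries, a list of its own where there are three numbers: the shift along the tool's x, y, z each as a share of 0.06 m, from -1 to 1, then the turn about the tool's z as a share of 6 degrees, from -1 to 1, then the closure, from 0 (fully open) to 1 (shut). In form: [[[dx, dy, dz], roll, gripper], ...]. A call has 1 to 12 rows; each row shifts and turns the commanded pose from where the row before left it, along the tool's axes as they then stand; what a row does not reach is not made up. A row lasts 1/8 s, in which the tool goes at most 62.5 mm and 10.7 degrees, less where a joint would pass 70% of its speed; a pose out of reach is approached as far as the arm can. A call with a number of a shift or a turn outside -1 to 1 is refused whole. A call with a gripper value outside its range is refused whole. The fingers move at their own pace and stop on an object; "squeeze" is the grip in N (left out, the last holds). Time passes only in rows, so rows that do not move let the fingers close. It gives the time, the measured TCP pose, the force, the opening and the grip force at its end, in the units of the state.
- monitor.sense(): the state, without advancing time (a new reading comes with each control period).
- eyes.camera(name): name is "scene" or "side" or "wrist"; returns a dict with "frame" (384x512x3 uint8, red, green, blue), "mtx" (3x3 intrinsics, pixels), "rvec" (rotation vector, rad) and "tvec" (3), from world to camera coordinates, as OpenCV has them; the wrist camera has in their place "hand_eye" (4x4, takes a point from camera to tool coordinates, whose origin is the TCP and whose axes are the flange's). Camera axes: x right, y down, z forward; pixel columns grow to the right and rows downward; lengths in mm; the calibration is good to about 2 mm. A picture is of the moment at which its call begins: read the wrist's pose just before it. There is no depth.
- job.job_done(): hands the job in; it is judged then, once.
The state is a dict: "time": time; "joints": joint angles; "joint_velocities": joint speeds; "tau": joint torques, N m; "tcp_pos": TCP position; "tcp_rot": TCP orientation; "contact_force": force on the tool from outside, world axes, zero at the start; "wrist_torque": the same for the moment, N m; "finger_gap": opening from 0.0 (shut) to 1.0 (fully open); "finger_force": force on a finger pad.
Only numpy, scipy, OpenCV 4.12 (cv2) and the standard library are available. Lean on these libraries where they do the work, as an engineer would, in place of code of your own. Each camera call takes 0.05 s, during which the arm holds its last target. There are 200 camera calls.

## Working session

There is one attempt and no reset: what is moved stays moved. The work goes in short steps, Python scripts to look and compute and a tool call to move; the robot and the scene stay as the last step left them, time stands still between calls to the robot, and variables do not carry over. Pictures are saved under pics/ and viewed, at most 10 in all, crops included, and the job is handed in when it is done.

Besides the shell and the picture viewer there is one more tool, called after "Request:" by a JSON object that holds its "method" and its "body", one argument or row to a line. play_rows: Moves the arm, as the interface text tells. Shift numbers are shares of 0.06 m and turn numbers shares of 6 degrees, none past 1 either way. Its arguments: {"type":"object","properties":{"series":{"type":"array","items":{"type":"array"}},"squeeze":{"type":"number"}},"required":["series"]}

```bash
mkdir -p pics; ls; python3 - <<'E'
from bench import monitor, eyes, job, env
import cv2,numpy as np
print(monitor.sense()); print(env.hold_point_z)
ims=[]
for n in("scene","side","wrist"):
    c=eyes.camera(n); cv2.imwrite(f"pics/{n}0.png",c["frame"][:,:,::-1]); np.save(f"pics/{n}0.npy",c,allow_pickle=True)
    print(n,{k:np.round(v,4).tolist() for k,v in c.items() if k!="frame"})
E
```

```text
pics
{'time': 0.0, 'joints': array([-1.03419220e-01,  2.77148877e-01, -2.78834602e-02,  1.26797431e+00,
        6.12745021e-06,  1.46741188e+00]), 'joint_velocities': array([ 0.0016263 ,  0.00071404,  0.00074428, -0.00192881,  0.00111235,
       -0.00155   ]), 'tau': array([-1.23772923e-03, -4.45513523e+01,  2.95201170e+01,  1.64704624e-02,
       -2.18722530e-04, -1.59438730e-05]), 'tcp_pos': array([6.24232294e+02, 5.95037561e-02, 2.30148605e+02]), 'tcp_rot': array([ 7.07118645e-01,  7.07094053e-01, -6.94252716e-04, -8.59884582e-04]), 'contact_force': array([ 0.73696535, -0.27744523,  0.22042033]), 'wrist_torque': array([ 0.02477617, -0.00976273,  0.03775156]), 'finger_force': 0.0, 'finger_gap': 1.0007320016215788}
18.700000000000003
scene {'mtx': [[475.2123, 0.0, 260.8354], [0.0, 475.2123, 192.1511], [0.0, 0.0, 1.0]], 'rvec': [2.0504, 1.0028, -0.4737], 'tvec': [-368.1021, -225.8045, 1506.2057]}
side {'mtx': [[396.3283, 0.0, 251.2979], [0.0, 396.3283, 193.9311], [0.0, 0.0, 1.0]], 'rvec': [2.3913, -0.1789, 0.0835], 'tvec': [-622.7829, 132.3278, 953.3044]}
wrist {'mtx': [[287.6124, 0.0, 256.452], [0.0, 287.6124, 191.0788], [0.0, 0.0, 1.0]], 'hand_eye': [[-0.0001, -0.9475, -0.3196, 83.5146], [1.0, 0.0001, -0.0007, -0.4959], [0.0007, -0.3196, 0.9475, -142.918], [0.0, 0.0, 0.0, 1.0]]}
```

View pics/scene0.png

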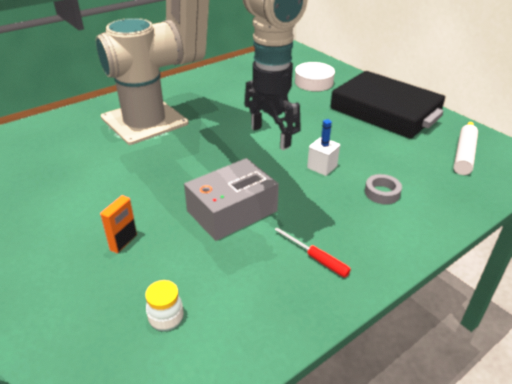

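View pics/side0.png

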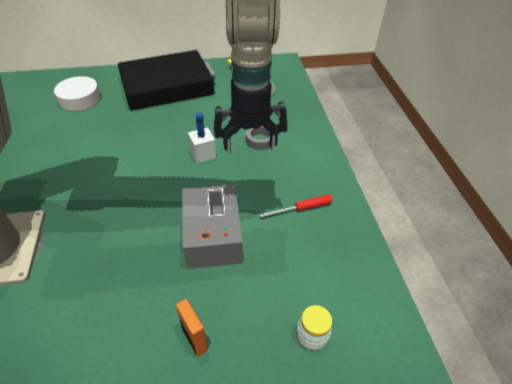

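View pics/wrist0.png

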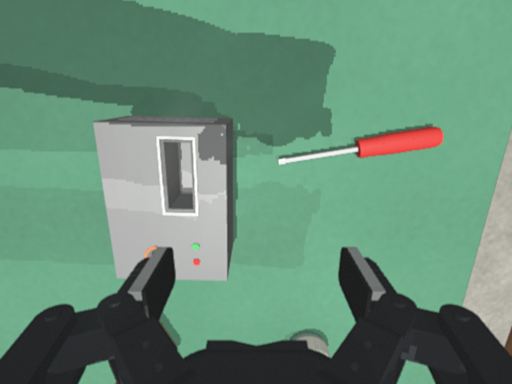

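The wrist view shows the slot outline around (178,176), image up being world +y. The side view shows the pack around (192,327) and the stylus top around (199,115).

```bash
cat > h.py <<'E'
import numpy as np,cv2
from scipy.spatial.transform import Rotation as R
from bench import monitor, eyes
def pose():
    s=monitor.sense(); return s["tcp_pos"],R.from_quat(s["tcp_rot"]).as_matrix()
def shot(name,fn=None):
    p,r=pose(); c=eyes.camera(name); c["p"],c["r"]=p,r
    if fn: cv2.imwrite("pics/"+fn,c["frame"][:,:,::-1])
    return c
def ray(c,uv):
    uv=np.asarray(uv,float).reshape(-1,2)
    d=np.c_[(uv-c["mtx"][[0,1],2])/c["mtx"][[0,1],[0,1]],np.ones(len(uv))]
    if "hand_eye" in c:
        H=c["hand_eye"]; return c["r"]@H[:3,3]+c["p"], d@(c["r"]@H[:3,:3]).T
    M=cv2.Rodrigues(np.asarray(c["rvec"],float))[0]
    return -M.T@np.ravel(c["tvec"]), d@M
def onz(c,uv,z):
    o,d=ray(c,uv); return o+d*((z-o[2])/d[:,2])[:,None]
def hsv(c,lo,hi):
    return cv2.inRange(cv2.cvtColor(c["frame"],cv2.COLOR_RGB2HSV),np.array(lo),np.array(hi))
def blobs(m,amin=30):
    cs=cv2.findContours(m,cv2.RETR_EXTERNAL,cv2.CHAIN_APPROX_NONE)[0]
    return sorted([k for k in cs if cv2.contourArea(k)>amin],key=cv2.contourArea)[::-1]
def two(c1,u1,c2,u2):
    A=[];b=[]
    for c,u in((c1,u1),(c2,u2)):
        o,d=ray(c,u); d=d[0]/np.linalg.norm(d[0]); P=np.eye(3)-np.outer(d,d); A.append(P); b.append(P@o)
    return np.linalg.lstsq(np.vstack(A),np.hstack(b),rcond=None)[0]
E
python3 - <<'E'
from h import *
np.set_printoptions(precision=1,suppress=True)
W=shot("wrist");S=shot("scene");D=shot("side")
print(W["p"],W["r"])
m=hsv(W,[0,0,225],[180,40,255]); m[:, :120]=0; m[250:]=0
for k in blobs(m)[:4]:
    r=cv2.minAreaRect(k); q=onz(W,cv2.boxPoints(r),85); print("white",r,q[:,:2].tolist(),q.mean(0))
for c,n in((S,"scene"),(D,"side")):
    for nm,lo,hi in(("orange",[5,180,120],[17,255,255]),("blue",[105,150,50],[130,255,255]),("yellow",[22,180,120],[32,255,255])):
        for k in blobs(hsv(c,lo,hi),15)[:3]:
            M=cv2.moments(k); print(n,nm,cv2.contourArea(k),M["m10"]/M["m00"],M["m01"]/M["m00"],cv2.minAreaRect(k), cv2.boundingRect(k),[cv2.approxPolyDP(k,2,True).reshape(-1,2).tolist() if nm!="yellow" else 0])
E
```

```text
[624.4   0.  230.4] [[-0.  1. -0.]
 [ 1.  0.  0.]
 [ 0. -0. -1.]]
white ((177.37355041503906, 175.47665405273438), (81.34129333496094, 37.86362075805664), 86.42366790771484) [[523.4623085179118, 44.01551167494253], [561.2317078269039, 46.34582511768874], [560.6572030262616, -41.057967485190105], [519.1769610950497, -43.89736592854463]] [541.1   1.4  85. ]
white ((317.94891357421875, 155.65625), (4.544658660888672, 79.21073150634766), 81.54497528076172) [[645.851109395577, 20.62544478954276], [724.3445126846273, 32.57387196555663], [725.5268113125026, 28.011906844310943], [646.6496620557609, 15.939148653620123]] [685.6  24.3  85. ]
scene orange 683.5 116.74981711777615 222.23506461838574 ((119.85477447509766, 225.70541381835938), (47.40992736816406, 30.91951560974121), 75.0685806274414) (101, 199, 32, 53) [[[128, 199], [108, 216], [101, 213], [110, 248], [115, 251], [117, 248], [114, 235], [132, 219]]]
scene blue 135.0 325.94567901234564 131.37654320987653 ((325.82379150390625, 132.4385223388672), (7.1523237228393555, 25.350006103515625), 5.194429397583008) (322, 120, 9, 26) [[[329, 120], [325, 120], [323, 124], [324, 145], [327, 144]]]
scene yellow 575.0 161.2710144927536 293.83159420289854 ((161.5, 293.5), (25.0, 29.0), 90.0) (147, 281, 30, 26) [0]
side orange 631.0 192.75330163761225 325.9830956154252 ((193.38734436035156, 326.6661071777344), (55.56189727783203, 15.485857009887695), 66.1612548828125) (177, 300, 30, 56) [[[185, 300], [177, 304], [177, 308], [190, 330], [198, 355], [206, 349], [202, 327]]]
side blue 96.5 199.3575129533679 123.27461139896373 ((199.4390106201172, 124.45121002197266), (23.301055908203125, 5.632008075714111), 83.6598129272461) (196, 113, 7, 24) [[[197, 113], [197, 127], [201, 136], [201, 113]]]
```

```bash
python3 - <<'E'
from h import *
np.set_printoptions(precision=1,suppress=True)
S=shot("scene");D=shot("side")
print("stylus",two(S,(326,131.4),D,(199.4,123.3)),two(S,(326.5,120),D,(199.3,113)))
print("pack scene top",onz(S,[(128,199),(132,200),(108,216),(101,213)],110)[:,:2])
print("pack side top",onz(D,[(185,300),(177,304),(190,330),(202,327)],110)[:,:2])
print("jar",onz(S,(161.3,293.8),75),onz(D,(316.5,320),75))
E
```

```text
stylus [524.  272.7 113. ] [526.7 267.3 150.8]
pack scene top [[ 464.  -262.1]
 [ 472.4 -256.8]
 [ 490.2 -319.4]
 [ 472.5 -327. ]]
pack side top [[ 462.  -262.8]
 [ 446.8 -268.8]
 [ 468.4 -322.9]
 [ 490.  -320.5]]
jar [[ 709.8 -321.3   75. ]] [[ 706.2 -322.9   75. ]]
```

Request:
{"method": "play_rows", "body": {
  "series": [
    [[-0.4,-0.2,0],0,0],
    [[-0.82,-0.43,0],0,0],
    [[-0.82,-0.43,0],0,0],
    [[-0.82,-0.43,0],0,0],
    [[-0.82,-0.43,0],0,0],
    [[-0.82,-0.43,0],0,0],
    [[-0.4,-0.25,0],-1,0],
    [[0,0,0],-1,0],
    [[0,0,0],-1,0],
    [[0,0,0],-1,0],
    [[0,0,0],0,0],
    [[0,0,0],0,0]
  ]
}}

```text
time: 1.9
tcp_pos: [469.0, -294.0, 231.4]
tcp_rot: [0.545, 0.838, -0.0, 0.0]
contact_force: [0.3, -0.1, 0.1]
finger_gap: 1.0
finger_force: 0.0
```

```bash
python3 - <<'E'
from h import *
np.set_printoptions(precision=2,suppress=True)
W=shot("wrist","w1.png"); print(W["p"],W["r"])
for k in blobs(hsv(W,[3,150,60],[20,255,255]),100)[:3]:
    print(cv2.contourArea(k),cv2.minAreaRect(k)); q=cv2.approxPolyDP(k,3,True).reshape(-1,2); print(q.tolist(),onz(W,q,110)[:,:2].tolist())
E
```

```text
[ 469.02 -293.99  231.37] [[-0.41  0.91  0.  ]
 [ 0.91  0.41 -0.  ]
 [-0.    0.   -1.  ]]
1717.5 ((255.5, 174.0), (80.0, 23.0), 90.0)
[[263, 134], [247, 140], [244, 147], [246, 214], [267, 213], [267, 146]] [[454.38401034952653, -246.5857811280193], [443.2387082891411, -257.4677395341288], [443.25309185772613, -264.49165326434445], [471.3828963516218, -325.30655219402786], [490.0629053864721, -315.8401588751388], [462.2555331012725, -255.05409342298103]]
```

View pics/w1.png

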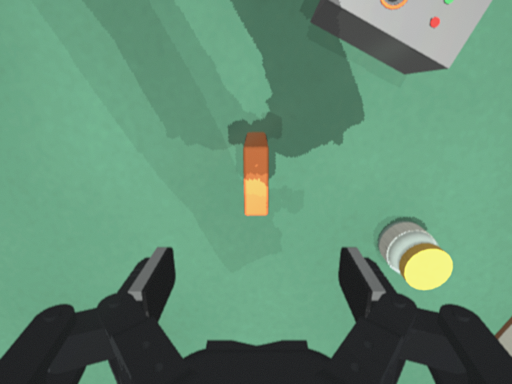

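The pack's top face spans (244,147) to (267,213), almost aligned with the tool. A 4 mm shift and a 0.6° turn are enough.

Request:
{"method": "play_rows", "body": {
  "series": [
    [[0.07,0,0.4],-0.1,0],
    [[0,0,0.8],0,0],
    [[0,0,0.8],0,0],
    [[0,0,0.5],0,0],
    [[0,0,0.19],0,0],
    [[0,0,0],0,0],
    [[0,0,0],0,1],
    [[0,0,0],0,1],
    [[0,0,0],0,1],
    [[0,0,0],0,1],
    [[0,0,0],0,1],
    [[0,0,0],0,1]
  ],
  "squeeze": 60
}}

```text
time: 3.45
tcp_pos: [467.5, -290.7, 70.8]
tcp_rot: [0.54, 0.841, -0.0, 0.001]
contact_force: [-1.7, 0.2, 6.3]
finger_gap: 0.274
finger_force: 59.4
```

Request:
{"method": "play_rows", "body": {
  "series": [
    [[0,0,-0.5],0,1],
    [[0,0,-0.8],0,1],
    [[0,0,-0.85],1,1],
    [[0,0,0],1,1],
    [[0,0,0],1,1],
    [[0,0,0],1,1],
    [[0.35,0.13,0],0.1,1],
    [[0.8,0.3,0],0,1],
    [[0.8,0.3,0],0,1],
    [[0.8,0.3,0],0,1],
    [[0.7,0.2,0],0,1],
    [[0,0,0],0,1]
  ]
}}

```text
time: 4.95
tcp_pos: [540.4, -80.0, 197.6]
tcp_rot: [0.705, 0.709, -0.0, -0.001]
contact_force: [0.9, -0.3, -2.8]
finger_gap: 0.275
finger_force: 59.4
```

Request:
{"method": "play_rows", "body": {
  "series": [
    [[0,0,0],0,1],
    [[0,0,0],0,1]
  ]
}}

```text
time: 5.2
tcp_pos: [540.3, -83.9, 198.4]
tcp_rot: [0.708, 0.707, -0.0, -0.0]
contact_force: [-0.6, 0.2, -2.9]
finger_gap: 0.27
finger_force: 59.4
```

```bash
python3 - <<'E'
from h import *
np.set_printoptions(precision=2,suppress=True)
W=shot("wrist","w2.png"); print(W["p"],W["r"])
for k in blobs(hsv(W,[0,0,215],[180,40,255]),60)[:4]:
    q=cv2.approxPolyDP(k,4,True).reshape(-1,2); print(cv2.contourArea(k),q.tolist(),onz(W,q,85)[:,:2].tolist())
E
```

```text
[540.33 -83.89 198.41] [[ 0.  1. -0.]
 [ 1. -0.  0.]
 [ 0. -0. -1.]]
4597.5 [[237, 36], [237, 140], [278, 141], [283, 37]] [[524.245243417149, 43.454506629703104], [522.3423009863951, -38.96493106932105], [558.7459713480227, -39.89423034289127], [560.8737785456337, 42.67893493681851]]
375.0 [[271, 18], [321, 37], [315, 31], [321, 21], [322, 32], [323, 20]] [[551.1208969595283, 55.97439003525967], [591.1328451533794, 42.62597380800461], [586.0860607573022, 46.880845359324766], [590.3457200478623, 53.83914467084163], [591.6763995725325, 46.16675812202739], [591.8631866015642, 54.52547875872612]]
318.0 [[455, 74], [363, 88], [361, 94]] [[703.7234262857957, 15.104812890580686], [629.0299479349438, 4.327057038709913], [627.8999152820606, -0.43907738665348817]]
```

View pics/w2.png

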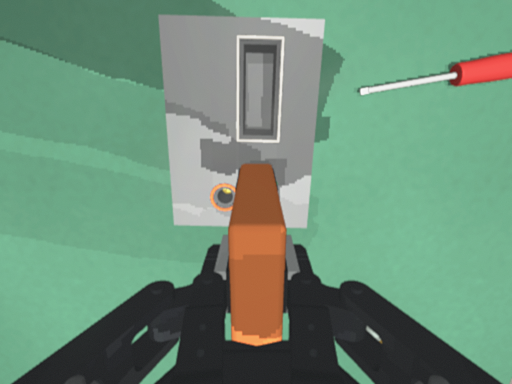

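The slot outline corners are (237,36), (237,140), (278,141) and (283,37), giving centre ≈ (541.8, 1.6) and yaw ≈ -1.35°. The ring is at about (224,196), and the pack's lower far edge is at about row 165. I'll check how the pack sits in the hand.

```bash
python3 - <<'E'
from h import *
np.set_printoptions(precision=2,suppress=True)
W=shot("wrist"); print(W["p"])
zb=W["p"][2]-70.8
m=hsv(W,[3,150,30],[20,255,255]); k=[b for b in blobs(m,500)][0]; pts=k.reshape(-1,2); top=pts[:,1].min(); e=pts[pts[:,1]<=top+2]; print("pack edge",top,e[:,0].min(),e[:,0].max())
q=onz(W,[(e[:,0].min(),top),(e[:,0].max()+1,top)],zb); print((q-W["p"]))
m=hsv(W,[3,120,80],[22,255,255]); m[:, 232:]=0
for b in blobs(m,60): print("ring",cv2.minEnclosingCircle(b),cv2.boundingRect(b))
print(onz(W,(224.5,196.5),85), W["r"][:, 0])
# projected tool point (35,0,70.8) expected
H=np.linalg.inv(W["hand_eye"])
for P in((35,-12,70.8),(35,12,70.8),(35,12,-39.2)):
    c=H@np.r_[P,1]; u=W["mtx"]@c[:3]; print(u[:2]/u[2])
E
```

```text
[540.46 -84.01 198.6 ]
pack edge 165 241 270
[[-12.39  32.39 -70.8 ]
 [ 10.44  32.36 -70.8 ]]
ring ((231.0, 274.0), 58.000099182128906) (228, 216, 4, 117)
ring ((223.49224853515625, 197.22093200683594), 13.96838092803955) (210, 184, 22, 27)
[[509.43 -92.39  85.  ]] [0. 1. 0.]
[241.47 161.61]
[273.13 161.61]
[288.23 223.48]
```

```bash
python3 - <<'E'
from h import *
np.set_printoptions(precision=2,suppress=True,linewidth=160)
W=shot("wrist","w3.png"); f=W["frame"].astype(int); p=W["p"]
for c in(250,257,264): print(c,[(r,f[r,c].tolist()) for r in [*range(156,172),*range(220,234,1)]])
for r in(161.5,163,165,223,226,228,230): print(r,[(onz(W,(257,r),p[2]+z)-p)[0,1].round(1) for z in(-70.8,39.2)])
cv2.imwrite("pics/w3c.png",cv2.resize(W["frame"][150:360,200:315,::-1],None,fx=2.8,fy=2.8,interpolation=cv2.INTER_NEAREST))
E
```

```text
250 [(156, [119, 121, 120]), (157, [118, 121, 118]), (158, [120, 121, 120]), (159, [119, 121, 118]), (160, [119, 122, 119]), (161, [118, 121, 119]), (162, [115, 114, 113]), (163, [119, 99, 90]), (164, [137, 88, 62]), (165, [143, 82, 48]), (166, [144, 83, 48]), (167, [143, 83, 49]), (168, [142, 82, 48]), (169, [143, 83, 48]), (170, [144, 83, 49]), (171, [142, 82, 47]), (220, [144, 83, 48]), (221, [144, 84, 49]), (222, [144, 83, 49]), (223, [152, 88, 51]), (224, [164, 94, 55]), (225, [176, 100, 57]), (226, [188, 107, 62]), (227, [196, 111, 64]), (228, [198, 112, 64]), (229, [199, 113, 65]), (230, [200, 114, 66]), (231, [201, 114, 66]), (232, [203, 116, 67]), (233, [204, 116, 66])]
257 [(156, [119, 120, 118]), (157, [119, 121, 119]), (158, [119, 121, 119]), (159, [118, 120, 117]), (160, [120, 122, 120]), (161, [116, 119, 118]), (162, [114, 114, 112]), (163, [119, 101, 92]), (164, [134, 86, 60]), (165, [141, 81, 46]), (166, [142, 81, 47]), (167, [142, 82, 48]), (168, [142, 83, 48]), (169, [141, 82, 47]), (170, [142, 83, 48]), (171, [143, 82, 49]), (220, [144, 83, 47]), (221, [144, 84, 48
[... 558 characters left out ...]
), (168, [141, 83, 48]), (169, [142, 83, 48]), (170, [141, 81, 47]), (171, [142, 83, 48]), (220, [143, 84, 48]), (221, [144, 84, 49]), (222, [144, 84, 49]), (223, [151, 87, 50]), (224, [163, 95, 54]), (225, [177, 101, 58]), (226, [189, 108, 62]), (227, [196, 110, 64]), (228, [198, 112, 64]), (229, [198, 113, 64]), (230, [200, 113, 65]), (231, [202, 115, 66]), (232, [203, 115, 66]), (233, [203, 117, 66])]
161.5 [np.float64(35.1), np.float64(60.0)]
163 [np.float64(33.9), np.float64(59.4)]
165 [np.float64(32.4), np.float64(58.7)]
223 [np.float64(-16.0), np.float64(35.2)]
226 [np.float64(-18.7), np.float64(33.9)]
228 [np.float64(-20.5), np.float64(33.0)]
230 [np.float64(-22.3), np.float64(32.1)]
```

View pics/w3c.png

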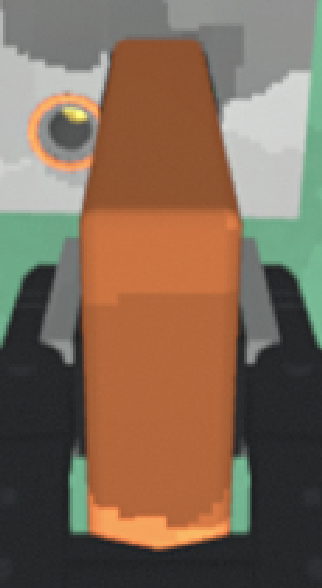

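Request:
{"method": "play_rows", "body": {
  "series": [
    [[0.4,0.02,0],0.22,1],
    [[0.63,0,0],0,1],
    [[0.4,0,0],0,1],
    [[0,0,0.3],0,1],
    [[0,0,0.2],0,1],
    [[0,0,0],0,1],
    [[0,0,0],0,1],
    [[0,0,0],0,1]
  ]
}}

```text
time: 6.35
tcp_pos: [544.0, 2.2, 169.4]
tcp_rot: [0.715, 0.699, 0.0, 0.0]
contact_force: [-0.0, 0.3, -3.4]
finger_gap: 0.271
finger_force: 59.4
```

```bash
python3 - <<'E'
from h import *
s=monitor.sense(); print(s["tcp_pos"],R.from_quat(s["tcp_rot"]).as_matrix()[:,0],s["contact_force"])
E
```

```text
[543.99408765   2.18531895 169.4285187 ] [ 2.37399760e-02  9.99718156e-01 -1.45723600e-04] [-0.03643791  0.31806283 -3.44476595]
```

Request:
{"method": "play_rows", "body": {
  "series": [
    [[0,-0.041,0],0,1],
    [[0,0,0.1],0,1],
    [[0,0,0.1],0,1],
    [[0,0,0.1],0,1],
    [[0,0,0.1],0,1],
    [[0,0,0],0,1]
  ]
}}

```text
time: 7.1
tcp_pos: [541.3, 2.8, 144.1]
tcp_rot: [0.715, 0.699, 0.0, 0.0]
contact_force: [1.1, 0.5, -3.2]
finger_gap: 0.274
finger_force: 60.0
```

Request:
{"method": "play_rows", "body": {
  "series": [
    [[0,0,0.15],0,1],
    [[0,0,0.15],0,1],
    [[0,0,0.15],0,1],
    [[0,0,0.12],0,1],
    [[0,0,0.08],0,1],
    [[0,0,0],0,1]
  ]
}}

```text
time: 7.85
tcp_pos: [541.2, 2.7, 105.4]
tcp_rot: [0.715, 0.699, 0.0, 0.0]
contact_force: [2.9, -0.0, -5.4]
finger_gap: 0.271
finger_force: 60.0
```

Request:
{"method": "play_rows", "body": {
  "series": [
    [[0,0,0.06],0,1],
    [[0,0,0.04],0,1],
    [[0,0,0],0,1],
    [[0,0,0],0,1]
  ]
}}

```text
time: 8.35
tcp_pos: [541.3, 2.8, 100.8]
tcp_rot: [0.715, 0.699, 0.0, 0.0]
contact_force: [0.4, -0.1, 5.5]
finger_gap: 0.274
finger_force: 61.1
```

Request:
{"method": "play_rows", "body": {
  "series": [
    [[0,0,0],0,0],
    [[0,0,0],0,0],
    [[0,0,0],0,0],
    [[0,0,-0.4],0,0],
    [[0,0,-0.8],0,0],
    [[0,0,-0.8],0,0],
    [[0.5,0,-0.5],0,0],
    [[0.85,-0.1,0],0,0],
    [[0.85,-0.1,0],0,0],
    [[0.85,-0.1,0],0,0],
    [[0.85,-0.08,0],0,0],
    [[0.53,0,0],0,0]
  ]
}}

```text
time: 9.85
tcp_pos: [523.6, 271.2, 249.6]
tcp_rot: [0.715, 0.7, -0.0, -0.0]
contact_force: [0.5, -0.1, 0.2]
finger_gap: 1.002
finger_force: 0.0
```

Request:
{"method": "play_rows", "body": {
  "series": [
    [[0,0,0],0,0],
    [[0,0,0],0,0]
  ]
}}

```text
time: 10.1
tcp_pos: [524.1, 268.5, 249.6]
tcp_rot: [0.715, 0.699, -0.001, 0.0]
contact_force: [0.3, 0.5, 0.9]
finger_gap: 1.0
finger_force: 0.0
```

```bash
python3 - <<'E'
from h import *
np.set_printoptions(precision=2,suppress=True,linewidth=160)
W=shot("wrist","w4.png"); print(W["p"],W["r"][:,0])
for k in blobs(hsv(W,[105,120,30],[130,255,255]),50)[:3]:
    q=cv2.approxPolyDP(k,2,True).reshape(-1,2); print(cv2.contourArea(k),cv2.minAreaRect(k),q.tolist(),onz(W,q,145)[:,:2].tolist())
E
```

```text
[524.1  268.47 249.55] [ 0.02  1.   -0.  ]
517.5 ((257.2499694824219, 176.24998474121094), (18.10193634033203, 33.79970169067383), 8.130102157592773) [[252, 159], [247, 190], [262, 194], [266, 179], [264, 162]] [[520.1159961243184, 298.13181927773456], [514.7761687720099, 269.64441401208944], [528.3113676685713, 265.4927621591309], [532.1340395009478, 279.63581993838136], [530.5741121252378, 295.21190573069964]]
```

View pics/w4.png

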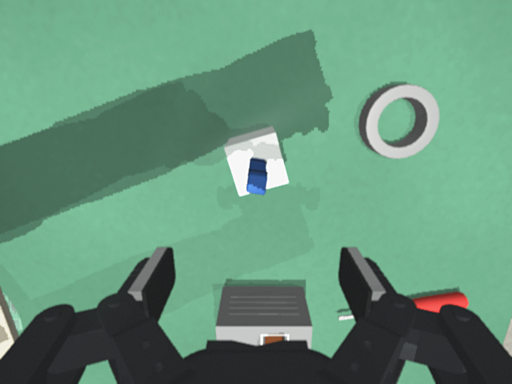

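```bash
python3 - <<'E'
import cv2
i=cv2.imread("pics/w4.png")[120:205,215:300]
cv2.imwrite("pics/w4c.png",cv2.resize(i,None,fx=7,fy=7,interpolation=cv2.INTER_NEAREST))
E
```

```text
(no output)
```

View pics/w4c.png

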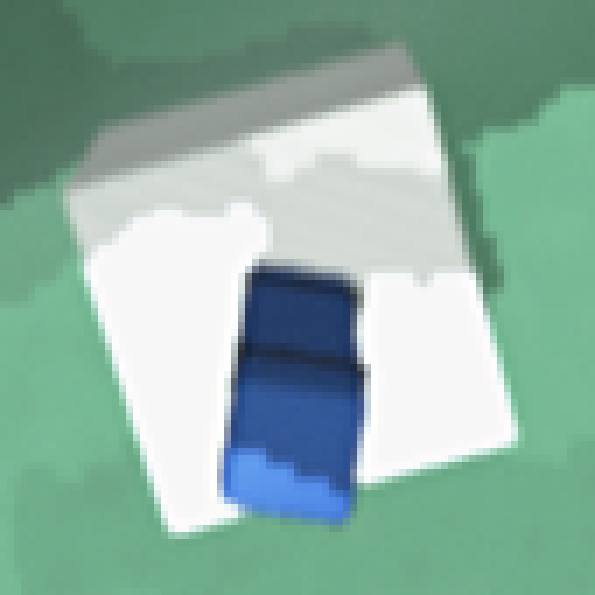

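```bash
python3 - <<'E'
from h import *
np.set_printoptions(precision=1,suppress=True)
W=shot("wrist"); print(W["p"])
c=np.array([(222,495),(350,522),(368,374),(238,352)])/7+[215,120]-.5
q=onz(W,c,145)[:,:2]; print(q,q.mean(0))
e=np.roll(q,-1,0)-q; print(np.linalg.norm(e,axis=1),np.degrees(np.arctan2(e[:,1],e[:,0])))
d=np.r_[q.mean(0)-W["p"][:2],0]; print(W["r"].T@d)
E
```

```text
[524.2 268.1 249.6]
[[514.2 269.1]
 [530.7 265. ]
 [533.3 284.9]
 [516.9 288.1]] [523.8 276.8]
[17.  20.  16.7 19.2] [-13.9  82.6 168.7 -98.1]
[ 8.6 -0.7 -0. ]
```

The handle's top face has corners near (246,190), (265,194), (267,173) and (249,170), so its centre is ≈ (523.8, 276) and its yaw ≈ -10°.

Request:
{"method": "play_rows", "body": {
  "series": [
    [[0.13,-0.01,0],1,0],
    [[0,0,0.4],0.42,0],
    [[0,0,0.8],0,0],
    [[0,0,0.8],0,0],
    [[0,0,0.45],0,0],
    [[0,0,0.18],0,0],
    [[0,0,0],0,0],
    [[0,0,0],0,1],
    [[0,0,0],0,1],
    [[0,0,0],0,1],
    [[0,0,0],0,1],
    [[0,0,0],0,1]
  ],
  "squeeze": 70
}}

```text
time: 11.7
tcp_pos: [524.5, 277.1, 92.8]
tcp_rot: [0.765, 0.644, 0.001, 0.0]
contact_force: [-0.0, -0.6, 4.0]
finger_gap: 0.201
finger_force: 68.2
```

Request:
{"method": "play_rows", "body": {
  "series": [
    [[0,0,0],0,1],
    [[0,0,0],0,1]
  ]
}}

```text
time: 11.95
tcp_pos: [524.5, 277.1, 92.8]
tcp_rot: [0.765, 0.644, 0.001, 0.0]
contact_force: [0.2, 0.7, 4.7]
finger_gap: 0.202
finger_force: 68.5
```

Request:
{"method": "play_rows", "body": {
  "series": [
    [[0,0,-0.3],0,1],
    [[0,0,-0.7],0,1],
    [[0,0,-0.85],0,1],
    [[0,0,-0.8],-1,1],
    [[0,0,0],-0.65,1],
    [[-0.4,0,0],0,1],
    [[-0.85,-0.05,0],0,1],
    [[-0.85,-0.05,0],0,1],
    [[-0.85,-0.05,0],0,1],
    [[-0.85,-0.05,0],0,1],
    [[-0.85,-0.05,0],0,1],
    [[-0.85,0,0],0,1]
  ]
}}

```text
time: 13.45
tcp_pos: [508.2, -54.5, 251.5]
tcp_rot: [0.707, 0.708, -0.0, -0.0]
contact_force: [0.8, 0.2, -0.7]
finger_gap: 0.201
finger_force: 70.0
```

Request:
{"method": "play_rows", "body": {
  "series": [
    [[-0.66,0,0],0,1],
    [[0,0,0],0,1],
    [[0,0,0.5],0,1],
    [[0,0,0.3],0,1],
    [[0,0,0],0,1],
    [[0,0,0],0,1],
    [[0,0,0],0,1]
  ]
}}

```text
time: 14.32
tcp_pos: [510.1, -92.7, 204.4]
tcp_rot: [0.707, 0.708, 0.0, 0.001]
contact_force: [-0.5, -0.1, -0.9]
finger_gap: 0.203
finger_force: 70.0
```

```bash
python3 - <<'E'
from h import *
np.set_printoptions(precision=2,suppress=True)
W=shot("wrist","w5.png"); s=monitor.sense(); print(W["p"],W["r"],s["finger_gap"],s["contact_force"])
H=np.linalg.inv(W["hand_eye"])
def proj(P): u=W["mtx"]@(H@np.r_[P,1])[:3]; return u[:2]/u[2]
print("tip",proj((0,0,82.8)),"hole",proj(W["r"].T@(np.array([509.4,-92.4,85])-W["p"])))
cv2.imwrite("pics/w5c.png",cv2.resize(W["frame"][90:290,180:330,::-1],None,fx=3,fy=3,interpolation=cv2.INTER_NEAREST))
for n in("scene","side"): shot(n,n+"5.png")
E
```

```text
[510.1  -92.67 204.38] [[-0.  1.  0.]
 [ 1.  0. -0.]
 [-0.  0. -1.]] 0.2022050553756401 [-0.07  0.12 -0.13]
tip [257.23 199.43] hole [256.18 185.83]
```

View pics/w5c.png

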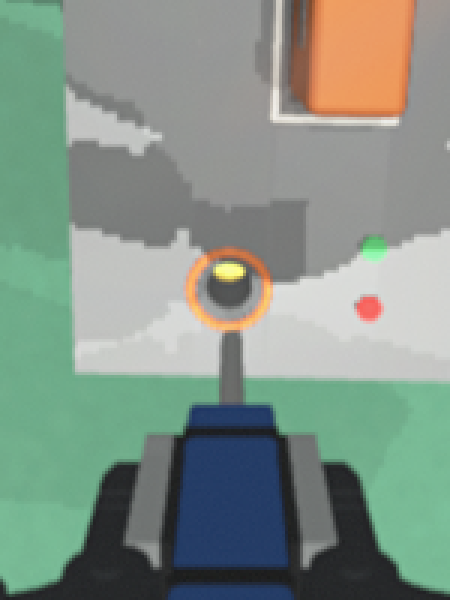

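The ring is at about (256.7,186.7), the tip's visible end at about (257,200.7), and the handle's lower front edge at about row 225. The pack is in the slot. Next I measure the stylus offset in the hand.

```bash
python3 - <<'E'
from h import *
np.set_printoptions(precision=2,suppress=True)
W=shot("wrist"); f=W["frame"].astype(int); p=W["p"]
print("col257",[(r,f[r,257].tolist()) for r in [*range(192,206),*range(220,236)]])
for r in(198,199,200,201,202): print(r,(onz(W,(257,r),p[2]-82.8)-p)[0,:2])
for r in(223,224,225,226): print(r,(onz(W,(257,r),p[2]-22.8)-p)[0,:2])
m=hsv(W,[3,120,80],[22,255,255]); m[:170]=0;m[:,:235]=0;m[:,275:]=0;m[215:]=0
for b in blobs(m,60): print(cv2.boundingRect(b),cv2.fitEllipse(b)); print(onz(W,cv2.fitEllipse(b)[0],85))
E
```

```text
col257 [(192, [117, 119, 117]), (193, [146, 147, 146]), (194, [152, 155, 154]), (195, [150, 154, 152]), (196, [168, 147, 138]), (197, [228, 153, 112]), (198, [250, 185, 108]), (199, [244, 186, 119]), (200, [163, 134, 114]), (201, [104, 107, 107]), (202, [104, 108, 107]), (203, [106, 108, 106]), (204, [107, 109, 106]), (205, [106, 108, 106]), (220, [108, 110, 107]), (221, [109, 110, 108]), (222, [108, 109, 106]), (223, [106, 107, 106]), (224, [88, 92, 104]), (225, [51, 67, 103]), (226, [32, 58, 101]), (227, [34, 58, 101]), (228, [35, 60, 102]), (229, [35, 60, 102]), (230, [36, 60, 102]), (231, [34, 53, 89]), (232, [30, 41, 60]), (233, [31, 31, 34]), (234, [33, 35, 37]), (235, [33, 45, 67])]
198 [-0.09  1.25]
199 [-0.08  0.36]
200 [-0.08 -0.54]
201 [-0.08 -1.43]
202 [-0.08 -2.33]
223 [-0.24  6.32]
224 [-0.24  5.63]
225 [-0.24  4.94]
226 [-0.24  4.24]
(243, 173, 28, 27) ((256.3443603515625, 185.7487335205078), (26.091894149780273, 27.415454864501953), 88.74861145019531)
[[509.22 -92.3   85.  ]]
```

Request:
{"method": "play_rows", "body": {
  "series": [
    [[0.06,-0.012,0],0,1],
    [[0,0,0],0,1],
    [[0,0,0.3],0,1],
    [[0,0,0.3],0,1],
    [[0,0,0.2],0,1],
    [[0,0,0.1],0,1],
    [[0,0,0.1],0,1],
    [[0,0,0],0,1],
    [[0,0,0],0,1]
  ]
}}

```text
time: 15.65
tcp_pos: [509.0, -89.3, 143.6]
tcp_rot: [0.707, 0.707, 0.0, 0.0]
contact_force: [0.0, 0.9, 0.8]
finger_gap: 0.205
finger_force: 70.0
```

Tip is at about z = 61, inside the hole with no contact. Pressing now.

Request:
{"method": "play_rows", "body": {
  "series": [
    [[0,0,0.08],0,1],
    [[0,0,0.06],0,1],
    [[0,0,0.05],0,1],
    [[0,0,0],0,1],
    [[0,0,0],0,1],
    [[0,0,0],0,1]
  ]
}}

```text
time: 16.4
tcp_pos: [509.4, -89.4, 132.3]
tcp_rot: [0.707, 0.707, 0.0, 0.001]
contact_force: [2.2, 0.3, 4.5]
finger_gap: 0.202
finger_force: 70.6
```

Request:
{"method": "play_rows", "body": {
  "series": [
    [[0,0,0.04],0,1],
    [[0,0,0],0,1],
    [[0,0,0],0,1],
    [[0,0,0],0,1]
  ]
}}

```text
time: 16.9
tcp_pos: [509.7, -89.5, 131.3]
tcp_rot: [0.707, 0.707, 0.001, 0.001]
contact_force: [-1.2, -0.2, 13.4]
finger_gap: 0.201
finger_force: 71.9
```

```bash
python3 - <<'E'
from h import *
for i in range(5): print(monitor.sense()["contact_force"],monitor.sense()["tcp_pos"]); shot("side")
E
```

```text
[-1.18942156 -0.19654462 13.42390121] [509.66016377 -89.52283969 131.34029897]
[-1.6793251   1.19968896 14.19480303] [509.64290207 -89.5266976  131.3276349 ]
[-0.69719653  0.98577332 13.32659564] [509.64072302 -89.53205013 131.34411091]
[-0.79133938 -0.09266306 13.38432073] [509.63990878 -89.52596147 131.34683403]
[-1.10272897  0.11458021 14.01011372] [509.65615526 -89.49325639 131.34413167]
```

```bash
python3 -c "
from bench import job
print(job.job_done())"
```

```text
the job is handed in; nothing more can be done
None
```

I've handed the job in, but the verdict wasn't shown: the pack is in the slot and let go, and the gripped stylus holds the button at about its bottom stop with roughly 13 N; I kept the arm clear of the jar, tape and screwdriver.

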